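# Mix the reagent, then hold the warmer's sprung lid at the mark

### The arm

A 6-joint arm with a two-finger parallel gripper is mounted at the origin on a cart in front of the work surface, level with it; the furniture and walls round the work are solid. World frame = base frame: x ahead of the robot, y to its left, z up, the work surface at z = 0. Lengths are in mm, angles in rad, forces in N, time in s.
With the tool pointing down it reaches from about 275 to 1000 mm from the base axis. Payload 8.4 kg.
Tool frame: the origin (TCP) lies at the very end of the fingers, on their centre line; the grasp point (between the pads) lies 19 mm behind it (r.pinch_z is the distance from the TCP to the grasp point, in mm); z points along the fingers, y is the line along which they close (so a half turn about z gives the same grasp; the last joint's range is limited). The gripper opens to 85 mm and grips with 20 to 120 N. Pads are 22 mm wide; open, the fingers measure 114 mm over their backs; the gripper's body (76 mm by 85 mm) begins 54 mm behind the grasp point. The pads swing forward as they close: fully open they stand 13 mm farther back than shut.
Start: joints at [-1.167, 0.353, 1.633, -0, 1.155, -0.002], TCP at [246.72, -574.245, 231.281] pointing down, gripper open.
Joint ranges: [-2.63, 2.63], [-0.92, 2.1], [0.06, 2.66], [-1.3, 4.44], [0, 2.69], [-3.02, 3.02]. Speed limits (rad/s): [2.22, 2.22, 2.79, 3.14, 3.14, 3.14].

### API

Orientations are given as [roll, pitch, yaw] about the fixed x, y, z axes, in that order (R = Rz(yaw) Ry(pitch) Rx(roll)).
In Python, from rig import r gives the robot as it stands.
- The arm moves only by the tool carry_out, never from a script. Its argument "series" is a list of rows, each a list of 7 numbers: the turn, a rotation vector about the tool's x, y, z as a fraction of full scale, then the shift along the tool's x, y, z as a fraction of full scale, then the gripper command: -1 is fully open, 1 is shut, values between are in proportion. A call has 1 to 8 rows; each row is the pose to reach, as a shift and turn from the pose commanded when the call began, along the tool's axes at that moment, turning the shorter way round; what a row does not reach only later rows make up. Full scale, the value 1, is 0.25 m for a shift and pi rad for a turn. A row lasts 1/8 s, in which the tool goes at most 62.5 mm and 10.7 degrees, less where a joint would pass 70% of its speed; a pose out of reach is approached as far as the arm can. A call with a number of a shift or a turn outside -1 to 1 is refused whole. A call with a gripper value outside its range is refused whole. The fingers move at their own pace and stop on an object; "force" is the grip in N (left out, the last holds). Time passes only in rows, so rows that repeat a pose let the fingers close. It gives the time, the measured TCP pose, the force, the opening and the grip force at its end, in the units of the state.
- r.sense(): the state, without advancing time (a new reading comes with each control period).
- r.grab_frame(name): name is "scene" or "top" or "wrist"; returns the picture (384x512x3 uint8, red, green, blue); there is no depth.
- r.get_calibration(name): a dict with "K" (3x3 intrinsics, pixels), "distortion" ([k1, k2, p1, p2, k3] as OpenCV has them; the pictures are not rectified), "pose" (4x4, takes a point from camera to world coordinates). Camera axes: x right, y up, looking along -z (the intrinsics and any distortion apply to the point x, -y, -z); pixel columns grow to the right and rows downward; lengths in mm; the calibration is good to about 2 mm. A picture is of the moment at which its call begins: read the wrist's pose just before it. get_calibration takes no time and is no camera call; for the wrist camera it gives the pose at the moment of the call.
- r.sign_off(): hands the job in; it is judged then, once.
Trained networks look in the newest picture that a camera, given by its name, has taken for a name from the list of things; names that differ only in an ending like _2 or _b are one class to them, and where a whole thing is asked for, a point or a joint stands for the part that bears it (a point fixed in the world has none). Each returns a list of dicts, best first, with "score" (0 to 1); they miss things now and then, are a little off and sometimes report something else, mostly with a low value. They report only what shows in the picture. A call takes as long as a camera call. They do not tell look-alikes from the thing itself.
- r.silhouettes(camera, label): "region" (384x512 bool, what is visible of it) and "position" ([row, column] in pixels, amid what is visible of it).
The state is a dict: "clock": time; "qpos": joint angles; "qvel": joint speeds; "joint_efforts": joint torques, N m; "eef_pos": TCP position; "tcp_rot": TCP orientation; "contact_force": force on the tool from outside, world axes, zero at the start; "wrist_torque": the same for the moment, N m; "opening": opening from 0.0 (shut) to 1.0 (fully open); "grasp_force": force on a finger pad.
Only numpy, scipy, OpenCV 4.12 (cv2) and the standard library are available. Lean on these libraries where they do the work, as an engineer would, in place of code of your own. Each camera call takes 0.05 s, during which the arm holds its last target. There are 200 camera calls.

### The job

Get the amber bottle with the white cap ready for the block warmer: keep hold of it while you press it upright down on the mixer's round black pad until the pad is fully depressed, keep it down for about a second, then stand it upright on the cork coaster and let go. Then, using the bar handle on top, lift the warmer's lid against its spring until the lid's red pointer lines up with the green band of the setting arm, and hold it still there so that I can load the bottle: finish while you are still holding the lid up. Leave the setting arm with the green band and everything else on the bench as they are.

Things in the scene. Friction and masses are not known exactly. Their poses are not given: they have to be found in the camera images.
- bottle: loose amber reagent bottle with a white cap, about 0.11 kg, upright: body 48 mm in diameter up to 76 mm, cap 30 mm in diameter from 76 to 90 mm. Origin at the centre of its underside, z up through the cap.
- mixer: touch mixer, a grey box 100x100 mm, its housing 57 mm high with the pad above, fixed to the bench. Origin at the centre of its underside, z up.
- pad_top (a point): centre of the top face of the mixer's sprung pad, a flat black rubber disc 64 mm in diameter; its top stands 76 mm above the bench when free and 68 mm when fully depressed.
- pad (a joint): how far the mixer's pad is pressed straight down: 0 free, 0.008 m fully depressed at its stop. The spring pushes back with about 4 N at the start and 7.7 N at the stop, so the bottle's own weight does not press it.
- coaster: flat round cork coaster, 100 mm in diameter, 5 mm thick, fixed to the bench. Origin at the centre of its underside.
- warmer: block warmer, a white box 190 mm deep (x) x 220 mm wide (y) x 72 mm high with a blue lid on it, fixed to the bench. Origin at the centre of its underside; its -x side is the front, with the control panel. The hinge line of the lid runs parallel to its y axis at x = +85 mm, z = 80 mm in this frame (along the back).
- lid (a joint): angle of the lid: 0 shut (as it starts), growing as its front edge rises, to 1.1 rad. A spring and its weight shut it; raising it takes about 4 N (shut) to 8 N (0.65 rad) at the handle along its arc, or up to 14 N if pulled straight up; let go, it falls shut.
- lid_handle (a point): centre of the handle bar on the lid: a round steel bar 12 mm in diameter, 92 mm long between two posts, parallel to the hinge line (the y axis), 44 mm clear above the lid's top face to the bar's centre, near the front edge. In the lid's frame (x to the back, y along the hinge line, z square to the lid, turning with it) it lies 165 mm in front of the hinge line and 56 mm above it; axes are those of the lid.
- lid_pointer (a point): the red pointer that sticks out of the right-hand (-y) edge of the lid, 150 mm in front of the hinge line; axes are those of the lid.
- mark (a joint): angle at which the setting arm on the right-hand (-y) side of the warmer stands, about the same hinge line and measured as the lid's angle; between 0.35 and 0.65 rad. The lid is at the mark when lid equals this value. The arm stays where it is unless pushed.
- mark_tab (a point): middle of the green band at the tip of the setting arm, 150 mm from the hinge line, just outside the red pointer's path; the band is 21 mm high, 22 mm long; axes are those of the setting arm.
- black_cap_bottle: bystander: amber bottle with a black cap, same size as the other (48 mm in diameter, 90 mm high). Origin at the centre of its underside.
- petri: bystander: petri dish, 62 mm in diameter, 15 mm high. Origin at the centre of its underside.
- timer: bystander: white bench timer, 60x68x21 mm. Origin at the centre of its underside.
Mind the look-alikes: they are no part of the job. What is shaped like the bottle but blue or purple is not meant.

How it is judged:
By the outcome, as a careful person would: the job done as asked, in the order asked, and still so for the second after the job is handed in, while the arm keeps its last pose, push and grip.
It also fails if it takes over 67 s, if anything falls off the work surface, if the arm or the gripper's body presses on something with over 40 N, if the wrist force passes 120 N, or if a joint passes its speed limit or range.

## Working session

There is one attempt and no reset: what is moved stays moved. The work goes in short steps, Python scripts to look and compute and a tool call to move; the robot and the scene stay as the last step left them, time stands still between calls to the robot, and variables do not carry over. Pictures are saved under pics/ and viewed, at most 10 in all, crops included, and the job is handed in when it is done.

Besides the shell and the picture viewer there is one more tool, called after ">>>" as name([rows], argument=value, ...), one row to a line, values as JSON. carry_out: Moves the arm, as the interface text tells. Its arguments: {"type":"object","properties":{"series":{"type":"array"},"force":{"type":"number"}},"required":["series"]}

```bash
ls; mkdir -p pics; python3 - <<'E'
from rig import r
import cv2,numpy as np
s=r.sense();print(s['clock'],s['eef_pos'],s['tcp_rot'],s['opening'],r.pinch_z)
a=r.grab_frame("scene");b=r.grab_frame("top")
cv2.imwrite("pics/a.png",cv2.resize(a[:,:,::-1],(800,600)))
cv2.imwrite("pics/b.png",cv2.resize(b[:,:,::-1],(800,600)))
for n in("scene","top"):
  c=r.get_calibration(n);print(n,c)
E
```

```text
pics
0.0 [ 246.53594336 -573.79073019  230.53906289] [-3.14015476e+00 -5.50524224e-05  4.05767698e-01] 1.0019581484565 18.700000000000003
scene {'K': array([[392.81784208,   0.        , 251.79151234],
       [  0.        , 392.81784208, 191.40962469],
       [  0.        ,   0.        ,   1.        ]]), 'distortion': array([-0.12032893,  0.        ,  0.        ,  0.        ,  0.        ]), 'pose': array([[-7.79987063e-01,  4.21038935e-01, -4.62975590e-01,
        -5.38332658e+01],
       [-6.25766983e-01, -5.31835622e-01,  5.70584397e-01,
         7.20376156e+02],
       [-5.98866372e-03,  7.34763286e-01,  6.78297169e-01,
         8.98984054e+02],
       [ 0.00000000e+00,  0.00000000e+00,  0.00000000e+00,
         1.00000000e+00]])}
top {'K': array([[443.83873199,   0.        , 261.61471912],
       [  0.        , 443.83873199, 191.46726208],
       [  0.        ,   0.        ,   1.        ]]), 'distortion': array([-0.1105432,  0.       ,  0.       ,  0.       ,  0.       ]), 'pose': array([[-2.71460773e-02,  9.89337262e-01, -1.43090437e-01,
         2.56107341e+02],
       [-9.99548751e-01, -2.87058339e-02, -8.84701663e-03,
         3.77120001e+01],
       [-1.28602135e-02,  1.42785706e-01,  9.89670075e-01,
         1.68950064e+03],
       [ 0.00000000e+00,  0.00000000e+00,  0.00000000e+00,
         1.00000000e+00]])}
```

View pics/a.png

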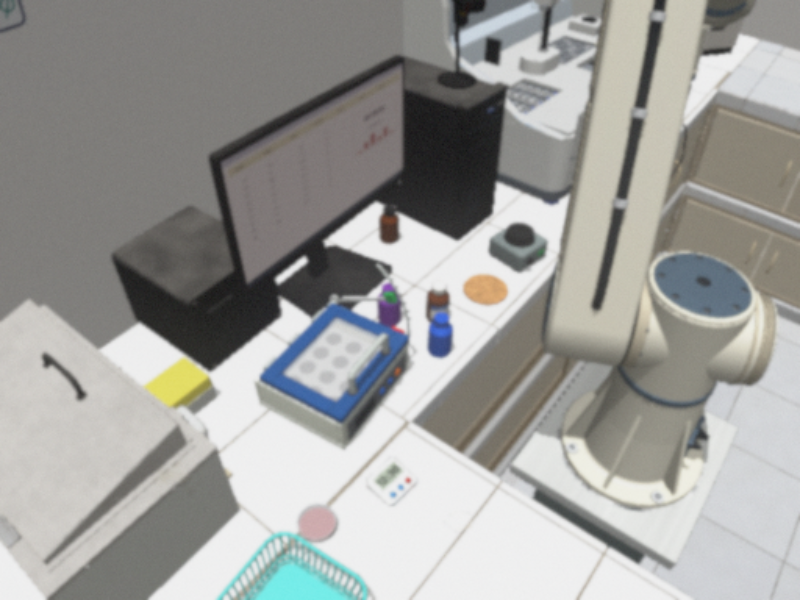

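View pics/b.png

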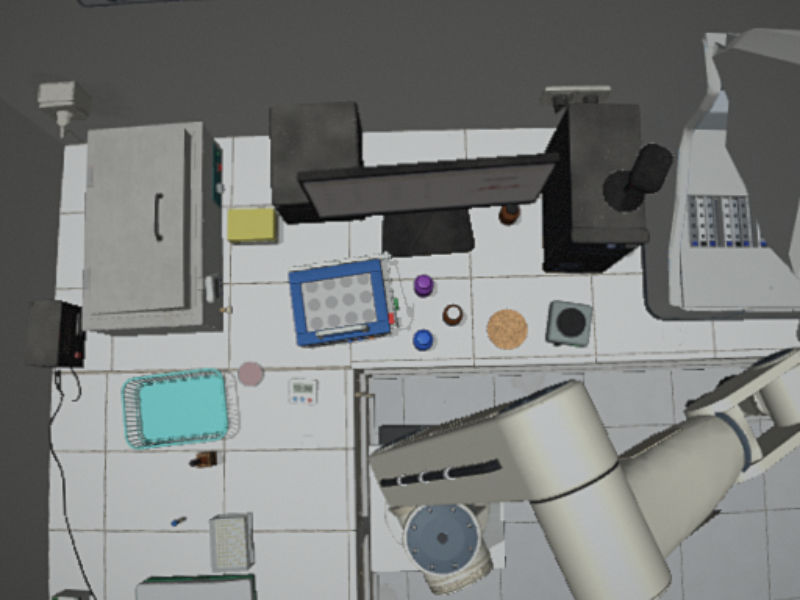

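Top view (800×600): white-capped amber bottle (453,314), which is the one I want. It could be confused with the black-capped amber (509,214), purple (423,285) and blue (423,340). Coaster (507,329), mixer (570,323), warmer (340,302) with green band (395,304) and red pointer (391,319).

```bash
cat > h.py <<'E'
from rig import r
import cv2,numpy as np
def ray(n,uv,c=None):
    c=c or r.get_calibration(n)
    p=cv2.undistortPoints(np.array(uv,float).reshape(-1,1,2),c['K'],c['distortion'])[:,0]
    d=np.c_[p[:,0],-p[:,1],-np.ones(len(p))]@c['pose'][:3,:3].T
    return c['pose'][:3,3],d
def atz(n,uv,z,c=None):
    o,d=ray(n,uv,c); return o+d*((z-o[2])/d[:,2])[:,None]
def proj(n,P,c=None):
    c=c or r.get_calibration(n)
    q=(np.array(P,float).reshape(-1,3)-c['pose'][:3,3])@c['pose'][:3,:3]
    q=q*[1,-1,-1]
    return cv2.projectPoints(q,np.zeros(3),np.zeros(3),c['K'],c['distortion'])[0][:,0]
def tri(obs):
    A=np.zeros((3,3));b=np.zeros(3)
    for n,uv,c in obs:
        o,d=ray(n,[uv],c);d=d[0]/np.linalg.norm(d[0]);M=np.eye(3)-np.outer(d,d);A+=M;b+=M@o
    P=np.linalg.solve(A,b)
    return P
E
python3 - <<'E'
from h import *
zs={'bottle':45,'black_cap_bottle':45,'mixer':30,'pad_top':76,'coaster':5,'warmer':80,'lid_handle':136,'lid_pointer':80,'mark_tab':140,'petri':15,'timer':21}
for n in("top","scene"):
  f=r.grab_frame(n); cv2.imwrite(f"pics/raw_{n}.png",f[:,:,::-1])
  for l,z in zs.items():
    for x in r.silhouettes(n,l)[:3]:
      p=x['position'];print(n,l,round(x['score'],2),np.round(p,1),x['region'].sum(),atz(n,[p[::-1]],z).round(0)[0])
  if n=="top": cv2.imwrite("pics/c.png",cv2.resize(f[150:240,180:390,::-1],(800,343),interpolation=cv2.INTER_CUBIC))
  else: cv2.imwrite("pics/d.png",cv2.resize(f[125:285,160:360,::-1],(750,600),interpolation=cv2.INTER_CUBIC))
E
```

```text
top bottle 0.71 [182. 274.] 142 [528.   5.  45.]
top bottle 0.69 [202.7 289. ] 124 [449. -49.  45.]
top bottle 0.47 [217.5 268.9] 126 [395.  28.  45.]
top mixer 0.81 [208.1 363.5] 774 [ 422. -330.   30.]
top pad_top 0.66 [207.  367.7] 242 [ 421. -335.   76.]
top coaster 0.75 [211.1 324.1] 558 [ 417. -183.    5.]
top warmer 0.94 [194.6 213. ] 3316 [482. 231.  80.]
top lid_handle 0.77 [196.7 214.4] 2906 [467. 219. 136.]
top lid_handle 0.28 [240.9 162.5] 171 [315. 405. 136.]
top lid_pointer 0.7 [192.5 213.9] 2851 [490. 227.  80.]
top petri 0.66 [240.4 165. ] 231 [322. 424.  15.]
top petri 0.33 [200.6 290.3] 143 [460. -55.  15.]
top timer 0.71 [251.5 190.9] 245 [278. 324.  21.]
scene bottle 0.65 [199.5 247.7] 240 [516.  39.  45.]
scene bottle 0.6 [214.8 281.3] 334 [394.  28.  45.]
scene black_cap_bottle 0.7 [143.3 247.1] 241 [ 707. -192.   45.]
scene mixer 0.9 [157.7 333.7] 826 [ 420. -334.   30.]
scene pad_top 0.7 [147.1 333.1] 162 [ 427. -331.   76.]
scene pad_top 0.29 [308.2 249.6] 590 [258. 348.  76.]
scene coaster 0.62 [185.5 313.5] 489 [ 410. -186.    5.]
scene coaster 0.4 [147.3 332.5] 175 [ 470. -419.    5.]
scene warmer 0.86 [235.5 216.4] 5917 [470. 231.  80.]
scene lid_handle 0.91 [233.5 212.9] 3958 [445. 265. 136.]
scene lid_pointer 0.66 [333.9 203.1] 477 [296. 466.  80.]
scene lid_pointer 0.64 [230.7 214.1] 3928 [487. 222.  80.]
scene mark_tab 0.56 [189.6 238.1] 143 [500. 100. 140.]
scene petri 0.89 [331.5 201.8] 528 [331. 443.  15.]
scene timer 0.57 [308.7 248.3] 597 [281. 326.  21.]
```

View pics/c.png

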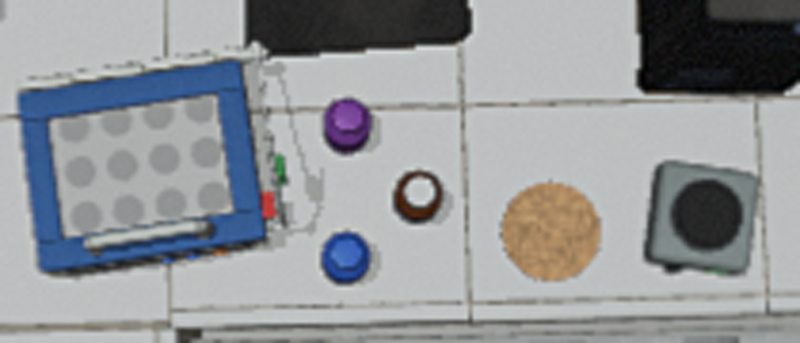

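View pics/d.png

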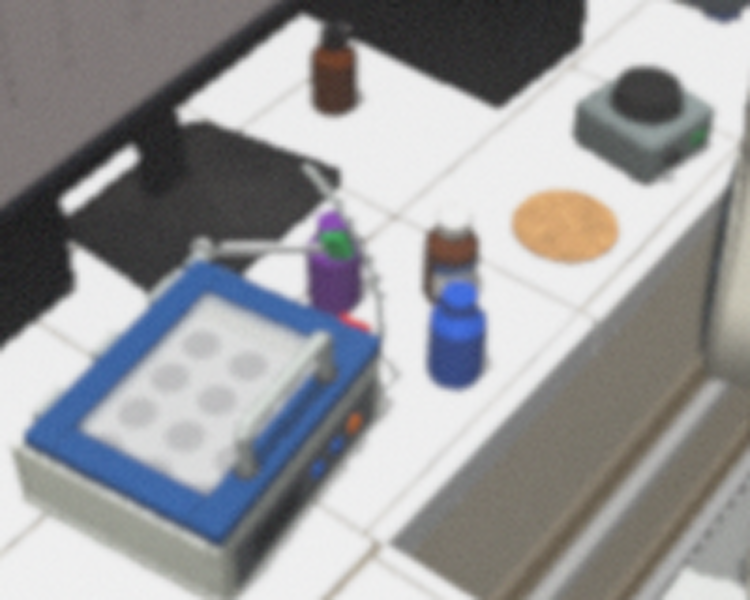

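Both crops show the white-capped amber bottle: (420,191) in the top crop and (455,222) in the scene crop. The black-capped one is far back, and the purple and blue bottles stand on either side. The green tab is at (280,169)/(336,244), the red pointer at (268,205)/(354,323), and the lid handle is near the front edge.

```bash
python3 - <<'E'
from h import *
T=lambda x,y:(180+x/3.8095,150+y/3.811); S=lambda x,y:(160+x/3.75,125+y/3.75)
pts={'cap':((420,191),(455,216),90),'pad':((707,214),(648,90),76),'coaster':((551,231),(566,226),5),'green':((280,169),(336,244),None),'red':((268,205),(354,323),80),'h0':((90,243),(243,440),136),'h1':((212,227),(323,345),136),'lidFL':((42,270),(215,540),85),'lidFR':((265,240),(378,340),85),'lidBR':((242,60),(205,262),85),'lidBL':((20,92),(28,440),85)}
for k,(t,s,z) in pts.items():
  t=T(*t);s=S(*s);P=tri([('top',t,None),('scene',s,None)])
  print(k,'tri',P.round(0),'resid px',np.round(proj('top',P)[0]-t,1),np.round(proj('scene',P)[0]-s,1), *( [atz('top',[t],z)[0].round(0),atz('scene',[s],z)[0].round(0)] if z else []))
E
```

```text
cap tri [453. -51.  88.] resid px [-0. -0.] [0. 0.] [453. -51.  90.] [452. -49.  90.]
pad tri [ 425. -329.   70.] resid px [-0.1 -0.2] [0.2 0. ] [ 424. -328.   76.] [ 422. -320.   76.]
coaster tri [ 420. -186.    0.] resid px [-0. -0.] [0. 0.] [ 419. -185.    5.] [ 417. -181.    5.]
green tri [472.  81. 140.] resid px [-0.2 -0.3] [0.4 0.1]
red tri [445.  95.  82.] resid px [-0.  -0.1] [0.1 0. ] [445.  94.  80.] [446.  93.  80.]
h0 tri [409. 260. 123.] resid px [-0.1 -0.1] [0.2 0. ] [407. 258. 136.] [402. 268. 136.]
h1 tri [425. 149. 114.] resid px [-0.7 -1. ] [1.6 0.3] [419. 145. 136.] [416. 167. 136.]
lidFL tri [389. 313.  82.] resid px [-0.3 -0.4] [0.6 0.1] [388. 312.  85.] [389. 315.  85.]
lidFR tri [413. 100.  87.] resid px [-0.5 -0.8] [1.2 0.2] [411.  98.  85.] [417. 100.  85.]
lidBR tri [585. 115.  81.] resid px [0.3 0.4] [-0.6 -0.1] [586. 116.  85.] [580. 118.  85.]
lidBL tri [561. 333.  77.] resid px [0.3 0.4] [-0.7 -0.1] [561. 332.  85.] [553. 335.  85.]
```

```bash
cat >> h.py <<'E'
from scipy.spatial.transform import Rotation as Ro
def rot(yaw,lift=0,wy=0.107): # lift: rotation about warmer y axis
    R=Ro.from_euler('xyz',[np.pi,0,yaw])
    return Ro.from_rotvec(lift*np.array([-np.sin(wy),np.cos(wy),0]))*R
def rel(p,R,p0=None,R0=None):
    s=r.sense(); p0=s['eef_pos'] if p0 is None else p0; R0=Ro.from_euler('xyz',s['tcp_rot']) if R0 is None else R0
    return np.r_[(R0.inv()*R).as_rotvec()/np.pi, R0.inv().apply(np.array(p)-p0)/250].round(4)
E
python3 - <<'E'
from h import *
print(rel([350,-320,260],rot(1.1)));print(rel([440,-60,260],rot(1.571)))
R1=rot(1.1);print(rel([440,-80,260],rot(1.571),[350,-320,260],R1))
c=r.get_calibration('wrist');s=r.sense();R0=Ro.from_euler('xyz',s['tcp_rot'])
print(R0.inv().apply(c['pose'][:3,3]-s['eef_pos']), R0.inv().as_matrix()@c['pose'][:3,:3],c['K'])
E
```

```text
[ 0.      0.     -0.221   0.781  -0.7714 -0.1148]
[ 0.      0.     -0.3709  1.5223 -1.5848 -0.1148]
[-0.      0.     -0.1499  1.0189 -0.1146 -0.    ]
[  65.31043271   -0.56274166 -141.5857954 ] [[ 2.73778234e-04  9.65202841e-01  2.61502199e-01]
 [ 9.99999825e-01 -4.01446678e-04  4.34792856e-04]
 [ 5.24642490e-04  2.61502034e-01 -9.65202782e-01]] [[274.8844304    0.         254.79253614]
 [  0.         274.8844304  189.67941727]
 [  0.           0.           1.        ]]
```

>>> carry_out([
  [0, 0, -0.221, 0.781, -0.7714, -0.1148, -1],
  [0, 0, -0.221, 0.781, -0.7714, -0.1148, -1],
  [0, 0, -0.221, 0.781, -0.7714, -0.1148, -1],
  [0, 0, -0.221, 0.781, -0.7714, -0.1148, -1],
  [0, 0, -0.221, 0.781, -0.7714, -0.1148, -1],
  [0, 0, -0.221, 0.781, -0.7714, -0.1148, -1],
  [0, 0, -0.221, 0.781, -0.7714, -0.1148, -1],
])

```text
clock: 2.17
eef_pos: [349.9, -320.7, 260.0]
tcp_rot: [3.141, 0.001, 1.1]
contact_force: [-0.3, -0.2, -0.3]
opening: 0.997
grasp_force: 0.0
```

>>> carry_out([
  [0, 0, -0.15, 1, -0.1146, 0, -1],
  [0, 0, -0.15, 1, -0.1146, 0, -1],
  [0, 0, -0.15, 1, -0.1146, 0, -1],
  [0, 0, -0.15, 1, -0.1146, 0, -1],
  [0, 0, -0.15, 1, -0.1146, 0, -1],
  [0, 0, -0.15, 1, -0.1146, 0, -1],
  [0, 0, -0.15, 1, -0.1146, 0, -1],
])

```text
clock: 3.05
eef_pos: [437.5, -85.8, 259.8]
tcp_rot: [-3.141, 0.0, 1.569]
contact_force: [-0.3, -0.8, 0.7]
opening: 0.998
grasp_force: 0.0
```

```bash
python3 - <<'E'
from h import *
c=r.get_calibration('wrist');f=r.grab_frame('wrist')
np.savez('w1.npz',f=f,**{k:c[k] for k in c})
cv2.imwrite("pics/w1.png",cv2.resize(f[:,:,::-1],(800,600)))
hsv=cv2.cvtColor(f,cv2.COLOR_RGB2HSV)
for l in('bottle','mark_tab','lid_pointer','coaster'):
  for x in r.silhouettes('wrist',l)[:3]:print(l,round(x['score'],2),x['position'],x['region'].sum())
print(proj('wrist',[[453,-51,90],[472,81,140],[445,95,80],[419,-185,5]],c))
E
```

```text
bottle 0.68 [78.8, 221.0] 1509
bottle 0.63 [84.9, 327.2] 1730
bottle 0.61 [140.3, 271.5] 1234
coaster 0.65 [225.0, 243.6] 3045
[[269.49595974 144.34981474]
 [296.88960142  -7.77849555]
 [262.8120633    1.94206848]
 [243.73399504 225.96168751]]
```

View pics/w1.png

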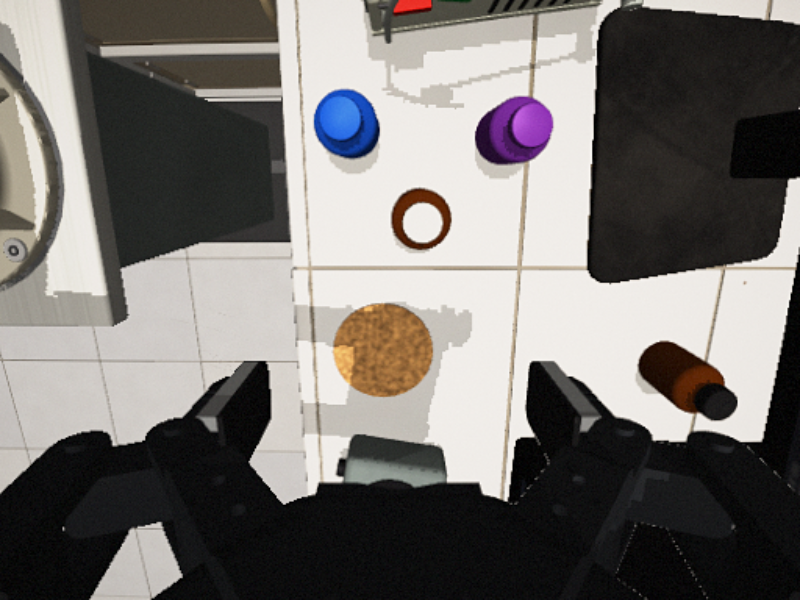

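White-capped bottle: cap at (423,223), with blue (346,125) and purple (515,130) clear of the planned x-direction grasp. Coaster at (383,350). Offsets from the earlier estimate are under 2 mm.

```bash
python3 - <<'E'
from h import *
for p in([454,-50,200],[454,-50,33]):print(rel(p,rot(1.571)))
E
```

```text
[ 0.      0.     -0.0004  0.1402  0.0652  0.24  ]
[ 0.000e+00  0.000e+00 -4.000e-04  1.403e-01  6.520e-02  9.080e-01]
```

>>> carry_out([
  [0, 0, 0, 0.14, 0.065, 0.24, -1],
  [0, 0, 0, 0.14, 0.065, 0.24, -1],
  [0, 0, 0, 0.14, 0.065, 0.4, -1],
  [0, 0, 0, 0.14, 0.065, 0.6, -1],
  [0, 0, 0, 0.14, 0.065, 0.8, -1],
  [0, 0, 0, 0.14, 0.065, 0.908, -1],
  [0, 0, 0, 0.14, 0.065, 0.908, -1],
  [0, 0, 0, 0.14, 0.065, 0.908, -1],
])

```text
clock: 4.3
eef_pos: [455.1, -49.6, 34.2]
tcp_rot: [3.14, 0.0, 1.571]
contact_force: [0.4, -0.2, 0.1]
opening: 1.002
grasp_force: 0.0
```

>>> carry_out([
  [0, 0, 0, 0, 0, 0, 1],
  [0, 0, 0, 0, 0, 0, 1],
  [0, 0, 0, 0, 0, 0, 1],
  [0, 0, 0, 0, 0, 0, 1],
  [0, 0, 0, 0, 0, 0, 1],
  [0, 0, 0, 0, 0, 0, 1],
  [0, 0, 0, 0, 0, 0, 1],
  [0, 0, 0, 0, 0, 0, 1],
], force=50)

```text
clock: 5.3
eef_pos: [454.9, -49.3, 34.3]
tcp_rot: [3.14, 0.0, 1.571]
contact_force: [-2.4, 0.0, 14.3]
opening: 0.545
grasp_force: 49.1
```

>>> carry_out([
  [0, 0, 0, 0, 0, -0.05, 1],
  [0, 0, 0, 0, 0, -0.2, 1],
  [0, 0, 0, 0, 0, -0.4, 1],
  [0, 0, 0, 0, 0, -0.6, 1],
  [0, 0, 0, 0, 0, -0.6, 1],
  [0, 0, 0, 0, 0, -0.6, 1],
])

```text
clock: 6.05
eef_pos: [453.6, -49.1, 183.0]
tcp_rot: [3.141, 0.0, 1.571]
contact_force: [0.3, -0.5, -2.6]
opening: 0.544
grasp_force: 51.9
```

```bash
python3 - <<'E'
from h import *
print(r.sense())
for p in([440,-190,184],[424,-327,184]):print(rel(p,rot(1.571)))
c=r.get_calibration('wrist');f=r.grab_frame('wrist')
cv2.imwrite("pics/w2.png",cv2.resize(f[:,:,::-1],(640,480)))
E
```

```text
{'clock': 6.05, 'qpos': array([-1.11081639e-01,  1.47938077e-01,  2.03036366e+00,  2.01029639e-05,
        9.63130418e-01, -1.11737914e-01]), 'qvel': array([-0.00249058,  0.02837632,  0.01490316,  0.00187543, -0.00174559,
       -0.0007085 ]), 'joint_efforts': array([ 1.54761779e-03, -4.33993971e+01, -3.15175796e+01, -2.45428946e-04,
       -2.07452243e-02, -3.60929607e-04]), 'eef_pos': array([453.6114116 , -49.08118149, 183.00503045]), 'tcp_rot': array([3.14143132e+00, 1.49336341e-06, 1.57144113e+00]), 'contact_force': array([ 0.30605868, -0.45495083, -2.5823952 ]), 'wrist_torque': array([-0.03763742, -0.00329805,  0.02227858]), 'grasp_force': 51.87814904842526, 'opening': 0.5441437954869904}
[ 1.000e-04  0.000e+00  1.000e-04 -5.636e-01 -5.480e-02 -4.000e-03]
[ 1.0000e-04  0.0000e+00  1.0000e-04 -1.1116e+00 -1.1920e-01 -4.0000e-03]
```

View pics/w2.png

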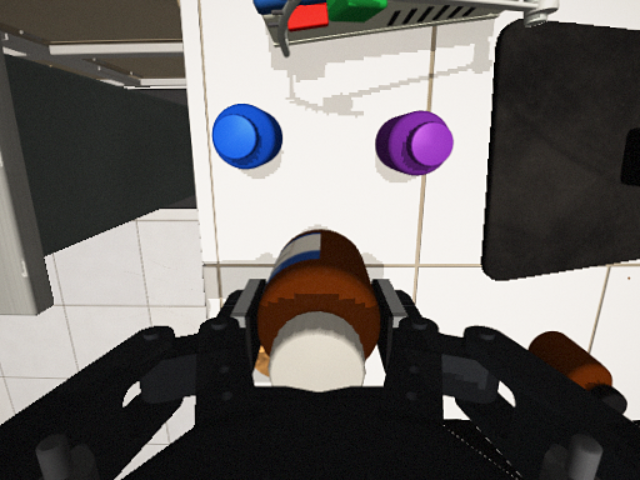

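The wrist view shows the white-capped bottle upright between the pads, cap at (318,350). Blue (245,135) and purple (415,143) are undisturbed.

>>> carry_out([
  [0, 0, 0, -0.15, -0.02, 0, 1],
  [0, 0, 0, -0.35, -0.04, 0, 1],
  [0, 0, 0, -0.55, -0.06, 0, 1],
  [0, 0, 0, -0.75, -0.08, 0, 1],
  [0, 0, 0, -0.9, -0.1, 0, 1],
  [0, 0, 0, -1, -0.119, 0, 1],
  [0, 0, 0, -1, -0.119, 0, 1],
  [0, 0, 0, -1, -0.119, 0, 1],
])

```text
clock: 7.1
eef_pos: [423.8, -298.2, 181.8]
tcp_rot: [-3.14, -0.002, 1.571]
contact_force: [0.2, -0.4, -1.2]
opening: 0.539
grasp_force: 51.8
```

```bash
python3 - <<'E'
from h import *
print(rel([424,-327,112],rot(1.571)))
t=r.grab_frame('top');s=r.grab_frame('scene')
cv2.imwrite("pics/e.png",cv2.resize(np.hstack([t[165:245,300:400,::-1],s[100:180,270:370,::-1]]),(800,320),interpolation=cv2.INTER_CUBIC))
E
```

```text
[-0.0006 -0.0006  0.     -0.1157  0.0015  0.2789]
```

>>> carry_out([
  [0, 0, 0, -0.06, 0, 0.05, 1],
  [0, 0, 0, -0.115, 0, 0.15, 1],
  [0, 0, 0, -0.115, 0, 0.26, 1],
  [0, 0, 0, -0.115, 0, 0.26, 1],
  [0, 0, 0, -0.115, 0, 0.26, 1],
])

```text
clock: 7.82
eef_pos: [424.8, -328.2, 118.4]
tcp_rot: [3.141, 0.0, 1.572]
contact_force: [1.1, 0.8, -0.9]
opening: 0.539
grasp_force: 51.8
```

>>> carry_out([
  [0, 0, 0, 0, 0, 0.01, 1],
  [0, 0, 0, 0, 0, 0.02, 1],
  [0, 0, 0, 0, 0, 0.03, 1],
  [0, 0, 0, 0, 0, 0.036, 1],
  [0, 0, 0, 0, 0, 0.036, 1],
])

```text
clock: 8.45
eef_pos: [424.6, -328.0, 109.2]
tcp_rot: [3.141, 0.0, 1.571]
contact_force: [-0.3, 0.6, 2.9]
opening: 0.535
grasp_force: 52.2
```

>>> carry_out([
  [0, 0, 0, 0, 0, 0.012, 1],
  [0, 0, 0, 0, 0, 0.024, 1],
  [0, 0, 0, 0, 0, 0.032, 1],
  [0, 0, 0, 0, 0, 0.036, 1],
  [0, 0, 0, 0, 0, 0.036, 1],
])

```text
clock: 9.07
eef_pos: [424.8, -328.3, 102.1]
tcp_rot: [3.141, 0.001, 1.571]
contact_force: [-6.7, 4.8, 29.7]
opening: 0.542
grasp_force: 54.6
```

>>> carry_out([
  [0, 0, 0, 0, 0, 0, 1],
  [0, 0, 0, 0, 0, 0, 1],
  [0, 0, 0, 0, 0, 0, 1],
  [0, 0, 0, 0, 0, 0, 1],
  [0, 0, 0, 0, 0, 0, 1],
  [0, 0, 0, 0, 0, 0, 1],
  [0, 0, 0, 0, 0, 0, 1],
  [0, 0, 0, 0, 0, 0, 1],
])

```text
clock: 10.07
eef_pos: [424.8, -328.3, 102.0]
tcp_rot: [3.141, 0.001, 1.571]
contact_force: [-6.6, 4.4, 30.0]
opening: 0.54
grasp_force: 54.6
```

```bash
python3 - <<'E'
from h import *
t=r.grab_frame('wrist');s=r.grab_frame('scene')
cv2.imwrite("pics/e.png",np.hstack([cv2.resize(t[:,:,::-1],(400,300)),cv2.resize(s[90:180,260:380,::-1],(400,300),interpolation=cv2.INTER_CUBIC)]))
E
```

```text
(no output)
```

View pics/e.png

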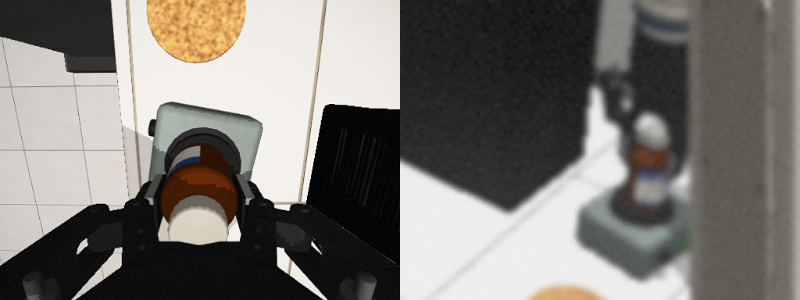

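Bottle stands upright on the fully sunk pad (left panel (200,180), right panel (652,170)), well centred; coaster visible at (196,25).

>>> carry_out([
  [0, 0, 0, 0, 0, -0.04, 1],
  [0, 0, 0, 0, 0, -0.1, 1],
  [0, 0, 0, 0, 0, -0.25, 1],
  [0, 0, 0, 0.12, -0.004, -0.25, 1],
  [0, 0, 0, 0.3, -0.01, -0.25, 1],
  [0, 0, 0, 0.48, -0.018, -0.25, 1],
  [0, 0, 0, 0.58, -0.018, -0.25, 1],
  [0, 0, 0, 0.58, -0.018, -0.25, 1],
])

```text
clock: 11.18
eef_pos: [419.6, -181.6, 162.6]
tcp_rot: [-3.141, -0.0, 1.574]
contact_force: [-0.1, -0.4, -0.9]
opening: 0.538
grasp_force: 51.8
```

```bash
python3 - <<'E'
from h import *
print(r.sense()['eef_pos'],rel([420,-183,39],rot(1.571)))
E
```

```text
[ 419.58769787 -181.57264048  162.60957345] [-1.000e-04 -1.000e-04  8.000e-04 -5.900e-03  1.800e-03  4.944e-01]
```

>>> carry_out([
  [0, 0, 0, -0.003, 0, 0.15, 1],
  [0, 0, 0, -0.003, 0, 0.3, 1],
  [0, 0, 0, -0.003, 0, 0.44, 1],
  [0, 0, 0, -0.003, 0, 0.476, 1],
  [0, 0, 0, -0.003, 0, 0.484, 1],
  [0, 0, 0, -0.003, 0, 0.484, 1],
])

```text
clock: 11.92
eef_pos: [420.7, -184.2, 42.4]
tcp_rot: [3.14, 0.001, 1.571]
contact_force: [0.3, 0.2, -0.4]
opening: 0.538
grasp_force: 51.9
```

>>> carry_out([
  [0, 0, 0, 0, 0, 0.004, 1],
  [0, 0, 0, 0, 0, 0.008, 1],
  [0, 0, 0, 0, 0, 0.012, 1],
  [0, 0, 0, 0, 0, 0.012, 1],
])

```text
clock: 12.42
eef_pos: [420.3, -183.9, 39.3]
tcp_rot: [3.141, 0.0, 1.571]
contact_force: [-2.1, 1.0, 11.3]
opening: 0.538
grasp_force: 53.0
```

>>> carry_out([
  [0, 0, 0, 0, 0, -0.004, 0.2],
  [0, 0, 0, 0, 0, -0.004, -0.5],
  [0, 0, 0, 0, 0, -0.004, -1],
  [0, 0, 0, 0, 0, -0.004, -1],
  [0, 0, 0, 0, 0, -0.004, -1],
  [0, 0, 0, 0, 0, -0.004, -1],
])

```text
clock: 13.18
eef_pos: [419.9, -183.7, 39.5]
tcp_rot: [-3.142, -0.0, 1.571]
contact_force: [-0.4, -0.3, -0.7]
opening: 1.0
grasp_force: 0.0
```

>>> carry_out([
  [0, 0, 0, 0, 0, -0.05, -1],
  [0, 0, 0, 0, 0, -0.15, -1],
  [0, 0, 0, 0, 0, -0.35, -1],
  [0, 0, 0, 0, 0, -0.55, -1],
  [0, 0, 0, 0, 0, -0.75, -1],
  [0, 0, 0, 0, 0, -0.9, -1],
  [0, 0, 0, 0, 0, -0.9, -1],
  [0, 0, 0, 0, 0, -0.9, -1],
])

```text
clock: 14.18
eef_pos: [419.4, -183.5, 264.4]
tcp_rot: [-3.141, -0.0, 1.571]
contact_force: [-1.0, -0.5, -0.4]
opening: 0.998
grasp_force: 0.0
```

```bash
python3 - <<'E'
from h import *
# target over warmer front, yaw 1.678
print(rel([430,40,265],rot(1.678)))
P=[430,40,265]
print(rel([413,150,290],rot(1.678),P,rot(1.678)))
f=r.grab_frame('wrist');c=r.get_calibration('wrist')
print(proj('wrist',[[420,-184,95],[420,-184,5]],c))
cv2.imwrite("pics/f.png",cv2.resize(f[:,:,::-1],(640,480)))
E
```

```text
[-0.     -0.     -0.034   0.8939  0.0429 -0.0025]
[ 0.      0.      0.      0.4447 -0.0205 -0.1   ]
[[256.59745873 175.54480185]
 [256.33543603 162.6622785 ]]
```

View pics/f.png

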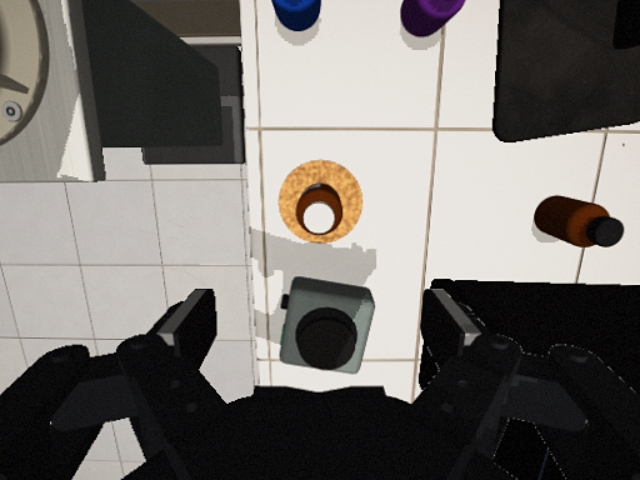

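Bottle stands upright on the coaster, cap at (318,217) over the disc centred at (320,200) at a lower height. Next I measure the warmer from above.

>>> carry_out([
  [0, 0, -0.034, 0.2, 0.01, -0.05, -1],
  [0, 0, -0.034, 0.45, 0.02, -0.1, -1],
  [0, 0, -0.034, 0.7, 0.04, -0.1, -1],
  [0, 0, -0.034, 0.894, 0.043, -0.1, -1],
  [0, 0, -0.034, 0.894, 0.043, -0.1, -1],
  [0, 0, -0.034, 0.894, 0.043, -0.1, -1],
  [0, 0, -0.034, 0.894, 0.043, -0.1, -1],
])

```text
clock: 15.1
eef_pos: [430.3, 38.7, 289.0]
tcp_rot: [-3.14, 0.0, 1.677]
contact_force: [-0.7, -0.3, 0.3]
opening: 0.998
grasp_force: 0.0
```

```bash
cat >> h.py <<'E'
def look(n,save=None):
    c=r.get_calibration(n);f=r.grab_frame(n);h=cv2.cvtColor(cv2.GaussianBlur(f,(3,3),0),cv2.COLOR_RGB2HSV)
    H,S,V=[h[...,i].astype(int) for i in range(3)]
    M={'green':(H>45)&(H<80)&(S>110)&(V>35),'red':((H<6)|(H>174))&(S>150)&(V>80),'blue':(H>100)&(H<122)&(S>120)}
    for k,m in M.items():
        k_,l,st,ce=cv2.connectedComponentsWithStats(m.astype(np.uint8))
        for i in sorted(range(1,k_),key=lambda i:-st[i,4])[:3]:
            if st[i,4]>5:print(n,k,st[i].tolist(),ce[i].round(1))
    if save:np.savez(save,f=f,**c)
    return f,c
E
python3 - <<'E'
from h import *
f,c=look('wrist','v1.npz')
cv2.imwrite("pics/g.png",cv2.resize(f[:,:,::-1],(800,600)))
print(proj('wrist',[[472,81,140],[445,95,80],[413,205,136]],c),r.sense()['eef_pos'])
E
```

```text
wrist green [286, 143, 26, 6, 87] [297.7 145.6]
wrist green [288, 136, 25, 4, 59] [302.3 137.2]
wrist red [263, 119, 20, 11, 189] [272.3 124.2]
wrist blue [243, 0, 158, 120, 7087] [327.7  75.6]
wrist blue [214, 152, 34, 39, 1022] [231.1 171.5]
wrist blue [225, 286, 11, 5, 29] [230.2 287.5]
[[299.64391448 143.86377249]
 [272.31260969 125.45888351]
 [256.40582034   6.86315929]] [430.39060378  38.69642491 289.14017091]
```

View pics/g.png

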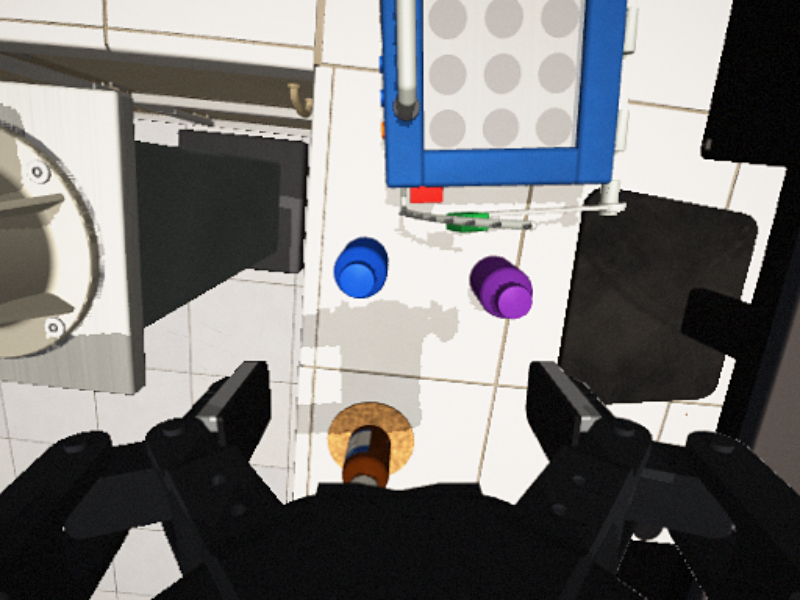

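Warmer view: green band at (467,222), red pointer (426,195), handle bar's near post (405,108), lid's right edge from (387,186) to (612,182).

```bash
cat > fit.py <<'E'
from h import *
from scipy.optimize import least_squares
d=np.load('v1.npz');c1={k:d[k] for k in('K','distortion','pose')}
for n in('top','scene'):
    look(n)
ct,cs=r.get_calibration('top'),r.get_calibration('scene')
k=1.5625
# lid corners (lid frame unknown size): right edge in wrist
E=atz('wrist',[(387/k,186/k),(612/k,182/k)],88,c1);print('edge',E.round(0),np.arctan2(*(E[1]-E[0])[1::-1]))
T=lambda x,y:(180+x/3.8095,150+y/3.811); S=lambda x,y:(160+x/3.75,125+y/3.75)
obs=[('top',T(280,169),ct,'g'),('scene',S(336,244),cs,'g'),('wrist',(299,141.5),c1,'g'),
 ('top',T(268,205),ct,'r'),('scene',S(354,323),cs,'r'),('wrist',(272.3,124.2),c1,'r')]
def W(x,y,z,yaw,q): return np.array([x+q[0]*np.cos(yaw)-q[1]*np.sin(yaw),y+q[0]*np.sin(yaw)+q[1]*np.cos(yaw),z+q[2]])
yaw=.1
def res(p):
    hx,hy,a,yg,zr=p;o=[]
    for n,uv,c,w in obs:
        q=[-150*np.cos(a),yg,150*np.sin(a)] if w=='g' else [-150,-116,zr]
        o+=list((proj(n,W(hx,hy,80,yaw,q),c)[0]-uv)*(1 if n=='wrist' else 1.5)) 
    return o+[zr/3]
for yaw in(.09,.107):
  s=least_squares(res,[578,221,.5,-130,3],loss='soft_l1');print(yaw,s.x.round(3),np.array(s.fun).round(1))
E
python3 fit.py
```

```text
top green [97, 370, 25, 2, 27] [108.1 370.1]
top green [142, 369, 10, 1, 10] [146.5 369. ]
top blue [186, 167, 55, 54, 768] [206.8 192. ]
top blue [268, 211, 9, 13, 55] [272.7 217.7]
scene green [247, 188, 6, 5, 20] [249.6 189.6]
scene blue [168, 196, 92, 73, 1422] [212.3 233.1]
scene blue [276, 201, 13, 26, 271] [281.5 213.7]
edge [[414. 100.  88.]
 [588. 122.  88.]] 0.12737848415200906
0.09 [ 5.84219e+02  2.24735e+02  5.41000e-01 -1.29019e+02  1.24100e+00] [-2.   0.3  0.9 -4.7 -0.4 -0.1 -0.5 -0.3 -0.6  0.6  0.3  0.7  0.4]
0.107 [ 5.82005e+02  2.27094e+02  5.38000e-01 -1.29433e+02  1.24800e+00] [-2.   0.3  0.8 -4.6 -0.4 -0.1 -0.6 -0.3 -0.6  0.6  0.3  0.7  0.4]
```

The angle fit is still ambiguous (0.41–0.54 rad), so I take a tilted side view of band and pointer before lifting.

```bash
python3 - <<'E'
from h import *
R=Ro.from_rotvec([1.0,0,0])*rot(1.571)
print(rel([475,5,200],R))
E
```

```text
[-0.0169  0.318   0.0307 -0.1534  0.1628  0.3574]
```

>>> carry_out([
  [-0.0169, 0.318, 0.0307, -0.1534, 0.1628, 0.1, -1],
  [-0.0169, 0.318, 0.0307, -0.1534, 0.1628, 0.2, -1],
  [-0.0169, 0.318, 0.0307, -0.1534, 0.1628, 0.3, -1],
  [-0.0169, 0.318, 0.0307, -0.1534, 0.1628, 0.3574, -1],
  [-0.0169, 0.318, 0.0307, -0.1534, 0.1628, 0.3574, -1],
  [-0.0169, 0.318, 0.0307, -0.1534, 0.1628, 0.3574, -1],
  [-0.0169, 0.318, 0.0307, -0.1534, 0.1628, 0.3574, -1],
  [-0.0169, 0.318, 0.0307, -0.1534, 0.1628, 0.3574, -1],
])

```text
clock: 16.25
eef_pos: [475.3, 5.7, 200.3]
tcp_rot: [3.14, -0.998, 1.574]
contact_force: [-0.1, -0.2, -0.3]
opening: 1.0
grasp_force: 0.0
```

```bash
python3 - <<'E'
from h import *
f,c=look('wrist','v2.npz')
cv2.imwrite("pics/i.png",cv2.resize(f[:,:,::-1],(800,600)))
print(proj('wrist',[[472,81,140],[445,95,80],[413,205,136]],c),r.sense()['eef_pos'],r.sense()['qpos'])
E
```

```text
wrist green [237, 186, 29, 25, 549] [250.7 198.2]
wrist green [3, 49, 27, 15, 220] [17.9 57.4]
wrist green [25, 25, 13, 4, 49] [31.1 26.5]
wrist red [217, 219, 24, 14, 283] [228.4 225.4]
wrist red [223, 22, 3, 8, 22] [224.   25.5]
wrist red [135, 152, 3, 3, 7] [135.9 152.7]
wrist blue [213, 104, 138, 107, 3937] [296.5 155.5]
wrist blue [159, 273, 47, 50, 1537] [182.  297.5]
wrist blue [215, 195, 96, 29, 1068] [252.1 211. ]
[[252.31058806 201.27126809]
 [228.30397165 226.17233114]
 [204.89670326 125.13048564]] [475.32047696   6.03652864 200.64270612] [-0.53775499  0.49182046  1.92318063  0.81295109  1.45175916 -0.96103417]
```

View pics/i.png

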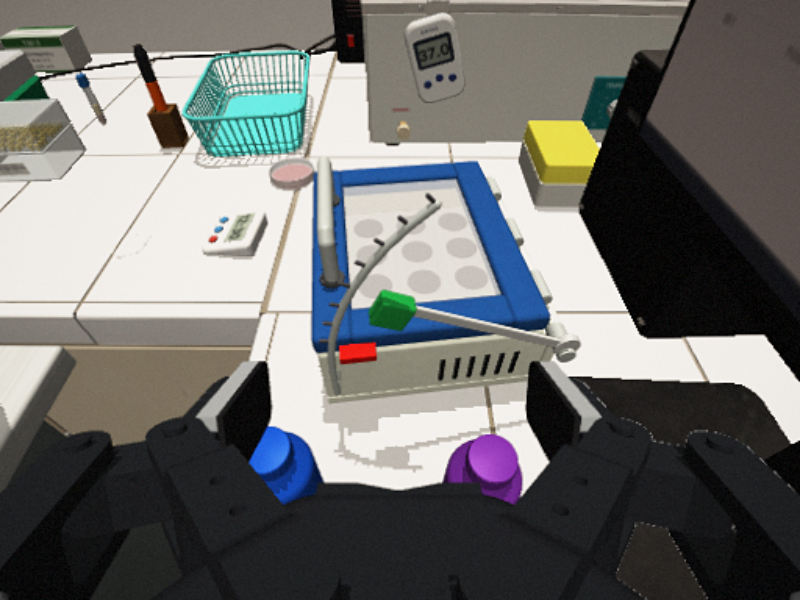

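Side view: green band (392,311), red pointer (357,352), arm pivot (567,347), handle bar (325,220); all clear and unobstructed.

```bash
cat > fit2.py <<'E'
from h import *
from scipy.optimize import least_squares
C=[]
for n in('v1.npz','v2.npz'):
    d=np.load(n);C.append({k:d[k] for k in('K','distortion','pose')})
ct,cs=r.get_calibration('top'),r.get_calibration('scene')
k=1.5625
T=lambda x,y:(180+x/3.8095,150+y/3.811); S=lambda x,y:(160+x/3.75,125+y/3.75)
obs=[(ct,T(280,169),'g'),(cs,S(336,244),'g'),(C[0],(299,141.5),'g'),(C[1],(250.7,198.5),'g'),
(ct,T(268,205),'r'),(cs,S(354,323),'r'),(C[0],(272.3,124.2),'r'),(C[1],(228.4,225.4),'r'),
(C[1],(567/k,347/k),'p'),(C[0],(611/k,208/k),'p')]
def W(p,q):
    hx,hy,yaw=p[:3];return np.array([hx+q[0]*np.cos(yaw)-q[1]*np.sin(yaw),hy+q[0]*np.sin(yaw)+q[1]*np.cos(yaw),80+q[2]])
def res(p):
    a,yg,zr,yp=p[3:];o=[]
    for c,uv,w in obs:
        q={'g':[-150*np.cos(a),yg,150*np.sin(a)],'r':[-150,-116,zr],'p':[0,yp,0]}[w]
        o+=list(proj('wrist',W(p,q),c)[0]-uv)
    return o+[(p[2]-.11)/.01,zr/4,(yp-yg)/5]
s=least_squares(res,[578,221,.107,.5,-130,3,-130],loss='soft_l1');p=s.x
print(p.round(3),'\n',np.array(s.fun).round(1))
for q in([-165,46,56],[-165,-46,56],[-165,0,56]):
    P=W(p,q);print(P.round(1),[(proj('w',P,c)[0]*k).round(0) for c in C],[proj('w',P,c)[0].round(1) for c in (ct,cs)])
E
python3 fit2.py
```

```text
[ 5.81601e+02  2.28221e+02  1.13000e-01  5.29000e-01 -1.30921e+02
  3.52000e-01 -1.27615e+02] 
 [ -1.    0.3   0.8  -3.   -0.8   1.   -3.4 -10.9  -0.4  -0.3  -0.5   0.6
   0.7   0.5   0.6  -0.1   0.3  -0.6   0.5   0.7   0.3   0.1   0.7]
[412.5 255.2 136. ] [array([409., -83.]), array([327., 162.])] [array([204.4, 212.3]), array([225.1, 237.3])]
[422.9 163.8 136. ] [array([409.,  85.]), array([327., 229.])] [array([230.2, 208.6]), array([244.7, 215.2])]
[417.7 209.5 136. ] [array([409.,   3.]), array([327., 192.])] [array([217.3, 210.5]), array([235.2, 225.9])]
```

```bash
cat >> fit2.py <<'E'
print('---')
hx,hy,yaw=p[:3]
def toW(P): d=P-[hx,hy,80];return np.array([d[...,0]*np.cos(yaw)+d[...,1]*np.sin(yaw),-d[...,0]*np.sin(yaw)+d[...,1]*np.cos(yaw),d[...,2]]).T
def plane(c,uv,y):
    o,d=ray('w',[uv],c);o=toW(o);d=toW(d[0]+[hx,hy,80]);return (o+d*(y-o[1])/d[1]).round(1)
v=np.load('v2.npz')['f']
for y in(-112,-118,-124,-130):
    print(y,'g v2',plane(C[1],(250.7,198.5),y)[[0,2]],'corners',[plane(C[1],(a/k,b/k),y)[[0,2]].tolist() for a,b in((370,318),(383,291),(415,298),(406,328),(545,337),(415,311))])
for c,uv,w in obs: print(w,plane(c,uv,-120 if w!='p' else -128)) if w!='p' else 0
# crop of v2 as numbers: green mask rows
h=cv2.cvtColor(v,cv2.COLOR_RGB2HSV)[184:214,232:272]
g=(h[...,0]>50)&(h[...,0]<75)&(h[...,1]>110)
for row,hr in zip(g,h): print(''.join('%x'%(x>>4) if m else '.' for m,x in zip(row,hr[:,2])))
E
python3 fit2.py | sed '1,/---/d'
```

```text
-112 g v2 [-125.    38.1] corners [[-139.5, 32.0], [-130.2, 57.1], [-110.0, 48.1], [-115.4, 17.8], [-9.1, -8.6], [-109.6, 35.2]]
-118 g v2 [-125.6   45.2] corners [[-139.6, 39.3], [-130.6, 63.6], [-111.1, 54.9], [-116.2, 25.6], [-13.5, 0.1], [-110.7, 42.5]]
-124 g v2 [-126.1   52.4] corners [[-139.6, 46.7], [-131.0, 70.1], [-112.1, 61.7], [-117.1, 33.4], [-17.9, 8.7], [-111.7, 49.7]]
-130 g v2 [-126.6   59.5] corners [[-139.7, 54.0], [-131.3, 76.6], [-113.1, 68.5], [-117.9, 41.2], [-22.3, 17.4], [-112.8, 56.9]]
g [   44.7  -120.  -1159. ]
g [-133.6 -120.    74.8]
g [-145.9 -120.   184.7]
g [-125.8 -120.    47.6]
r [-165.7 -120.   119.5]
r [-149.4 -120.    -1. ]
r [-141.6 -120.  -153.9]
r [-150.4 -120.     5.9]
........................................
........................................
............bbbbba......................
............abbbbbbbb...................
...........7abbbbbbbbaabb...............
..........77abbbbbbbbbbaababb...........
..........677788bbbbbbbbbbabbaab........
.........776677777abbbbbbbbaaaaaa.......
.........776677776777abbbbabbbbab.......
........765567777777777abbbbbbbbb.......
.......7755559998777777787abbbbbb8......
.......7655566778777777777778abbb9......
......775556655555666677777777abba......
.....67555566555555555566667779aaa......
.....77655665555555555555555667999......
.....75555655555555555555555555676......
.....65556554555555555555555545555......
.....6556555555555554555555555554.......
.....556555555555545555455555555........
.....55655555455555555544555454.........
.....6655555555555555555555544..........
.....5555555555554445555555554..........
.....555555455554554555555544...........
.....45555445555454555555544............
.........445545554454455554.............
..............4555544554554.............
...................4555544..............
........................................
........................................
........................................
```

```bash
cat >> fit2.py <<'E'
print('+++')
for z in(40,50,60,70,80,90):
    print(z,[(toW(atz('w',[uv],80+z,c))[0] if 0 else toW(atz('w',[uv],80+z,c)[0])).round(1)[:2] for c,uv in((C[0],(300,142.5)),(C[1],(251,201)),(ct,T(280,169)),(cs,(249.6,189.6)))])
v=np.load('v1.npz')['f'][128:156,270:335]
h=cv2.cvtColor(v,cv2.COLOR_RGB2HSV)
for hr in h: print(''.join('G' if 50<a[0]<75 and a[1]>100 else 'w' if a[2]>200 else '%x'%(a[2]>>4) for a in hr))
print()
v=np.load('v2.npz')['f'][184:250,205:375:1];h=cv2.cvtColor(v,cv2.COLOR_RGB2HSV)
for hr in h[::2]: print(''.join('G' if 50<a[0]<75 and a[1]>100 else 'R' if (a[0]<6 or a[0]>174) and a[1]>150 else 'B' if 100<a[0]<122 and a[1]>120 else '%x'%(a[2]>>4) for a in hr))
E
python3 fit2.py | sed '1,/+++/d'
```

```text
40 [array([-122. , -134.4]), array([-125.2, -116.9]), array([-124.1, -134. ]), array([-111.9, -153.6])]
50 [array([-123.6, -133.4]), array([-126. , -125.1]), array([-125.5, -134.2]), array([-117.8, -144.4])]
60 [array([-125.2, -132.5]), array([-126.7, -133.4]), array([-126.9, -134.3]), array([-123.8, -135.2])]
70 [array([-126.8, -131.5]), array([-127.5, -141.7]), array([-128.3, -134.4]), array([-129.7, -126.1])]
80 [array([-128.4, -130.5]), array([-128.2, -150. ]), array([-129.7, -134.5]), array([-135.7, -116.9])]
90 [array([-130.1, -129.6]), array([-129. , -158.2]), array([-131.1, -134.6]), array([-141.6, -107.7])]
wwwwwwwwwwwwwwwwwwwwwwwwwwwwwwwwwwwwwwwwwwwwwwwwwwwwwwwwwwwwwwwww
wwwwwwccwcccwwwwwwwwwwwwwwwwwwwwwwwwwwwwwwwwwwwwwwwwwwwwwwwwwwwww
wwwwwwwcwwccwwwwwwwwwwwwwwwwwwwwwwwwwwwwwwwwwwwwwwwwwwwwwwwwwwwww
wwwwwwwwwwwwwwwwwwwwwwwwwwwwwwwwwwwwwwwwwwwwwwwwwwwwwwwwwwwwwwwww
wwwwwwwwwwwwwwwwwwwwwwwwwwwwwwwwwwwwwwwwwwwwwwwwwwwwwwwwwwwwwwwww
wwwwwwwwwwwwwwwwwwwwwwwwwwwwwwwwwwwwwwwwwwwwwwwwwwwwwwwwwwwwwwwww
wwwwwwwwwwwwwwwwwwwwwwwwwwwwwwwwwwwwwwwwwwwwwwwwwwwwwwwwccccbbwwb
wwwwwwwwwwwwww
[... 6315 characters left out ...]
bbbcffffffffffff
fd88887666566788888888888888888888888888888888888888888888888888888888888894005888886447888888888888888889999a98abcbaaa998888888888880000000000001137bbbbbbbbba71133222211
fe9788876657888888888888888888888888888888888888888888888888888888888888888888888888888999aa999bccbaaa9888788888888887888878789aaabb8000G00000000012138bbbbbbbbba622214343
fea8888766657888888888888888888888888888888888888888888888888888888888999a999accbaaa99888888888888888888888889aaabbcccbcccccccbbbbcc90RR0000000010101116bbbbbbbbbba5212217
feca8888666557888888888888888888888888888888888888889999a989ccbbaaa998888888888888778888789aaabbcccccbccc767ccbccbbcbcccbccccccbbbcc5R00000101000100111137bbbbbbbbbb941222
```

```bash
cat >> fit2.py <<'E'
print('===')
px=[(274.5,198),(301.5,204),(319.5,208),(336,212)]
for y in(-118,-124,-130,-136):
    q=np.array([plane(C[1],(a,b+1),y) for a,b in px]);m=np.polyfit(q[:,0],q[:,2],1);print(y,np.arctan(-m[0]),m[1],q[:,[0,2]].tolist())
# bar in v1, v2
for i,(z,cols) in enumerate(((56,0),(56,0))):
    f=np.load(f'v{i+1}.npz')['f'].astype(int).sum(2)
    for row in ((20,40,55) if i==0 else (115,130,150,165)):
        print(i+1,row,(f[row,185:285]//48).tolist())
E
python3 fit2.py | sed '1,/===/d'
```

```text
-118 0.4408540991184544 -6.500984366056735 [[-101.6, 41.3], [-72.3, 27.7], [-51.1, 17.9], [-30.4, 7.6]]
-124 0.4415144564088316 0.04497461850611195 [[-103.0, 48.6], [-74.6, 35.4], [-54.2, 25.9], [-34.2, 16.0]]
-130 0.4394487537950998 6.830328860804321 [[-104.4, 55.8], [-77.0, 43.1], [-57.3, 34.0], [-38.0, 24.5]]
-136 0.44084336732546486 13.337158893169299 [[-105.7, 63.1], [-79.4, 50.9], [-60.4, 42.0], [-41.8, 32.9]]
1 20 [14, 14, 14, 15, 14, 14, 14, 14, 14, 14, 14, 14, 14, 14, 14, 15, 13, 10, 10, 10, 10, 11, 14, 15, 14, 14, 14, 14, 14, 14, 14, 14, 14, 14, 14, 14, 14, 14, 14, 14, 14, 14, 14, 15, 14, 14, 14, 14, 14, 14, 15, 14, 14, 14, 14, 14, 14, 15, 12, 4, 4, 5, 6, 6, 6, 6, 6, 5, 3, 8, 11, 12, 13, 14, 14, 15, 14, 14, 13, 12, 10, 6, 6, 6, 5, 4, 14, 14, 14, 13, 14, 13, 12, 12, 11, 12, 12, 12, 12, 12]
1 40 [15, 15, 14, 14, 14, 14, 15, 14, 15, 14, 14, 15, 14, 15, 15, 12, 9, 9, 10, 10, 10, 7, 9, 8, 9, 12, 13, 13, 14, 14, 14, 14, 14, 14, 15, 15, 15, 15, 15, 15, 15, 15, 15, 15, 15, 15, 15, 15, 15, 15, 15, 15, 15, 15, 15, 15, 15, 12, 8, 6, 4, 5, 6, 7, 7, 6, 6, 5, 3, 7, 10, 12, 13, 14, 14, 15
[... 1240 characters left out ...]
13, 6, 5, 5, 8, 9, 11, 12, 12, 12, 12, 11, 10, 9, 6, 3, 5, 5, 6, 6, 5, 4, 6, 12, 14, 13, 14, 14, 14, 13, 12, 11, 12, 12, 11, 12, 12, 12, 12, 12, 12, 12, 12, 13, 13, 14, 13, 13, 14, 14, 13, 12, 11, 10, 10, 9, 8, 7, 6, 5, 7, 12, 13, 13, 13, 13, 13, 13, 13, 13, 14, 13, 13, 13, 13, 13, 13, 13, 13, 14, 14, 13, 13, 14, 14, 13]
2 165 [15, 14, 15, 15, 15, 15, 15, 15, 15, 15, 15, 14, 15, 15, 11, 4, 5, 6, 6, 5, 5, 5, 5, 6, 6, 5, 5, 5, 5, 4, 3, 5, 6, 6, 6, 5, 4, 6, 12, 14, 13, 14, 14, 12, 12, 12, 12, 12, 12, 12, 11, 10, 10, 10, 8, 7, 7, 6, 5, 7, 11, 12, 13, 13, 14, 14, 14, 13, 14, 14, 13, 14, 14, 13, 13, 12, 11, 12, 12, 12, 12, 11, 12, 12, 12, 12, 11, 12, 11, 12, 13, 13, 13, 14, 14, 13, 14, 13, 13, 14]
```

```bash
python3 - <<'E'
from h import *
R=rot(1.684)
print(rel([430,30,300],R));print(rel([416.5,209.5,240],R,[430,30,300],R))
E
```

```text
[ 0.0181 -0.3172 -0.0321  0.3864 -0.1804 -0.1348]
[0.     0.     0.     0.7195 0.0275 0.24  ]
```

>>> carry_out([
  [0, 0, 0, 0.193, -0.09, -0.067, -1],
  [0.018, -0.317, -0.032, 0.386, -0.18, -0.135, -1],
  [0.018, -0.317, -0.032, 0.386, -0.18, -0.135, -1],
  [0.018, -0.317, -0.032, 0.386, -0.18, -0.135, -1],
  [0.018, -0.317, -0.032, 0.386, -0.18, -0.135, -1],
  [0.018, -0.317, -0.032, 0.386, -0.18, -0.135, -1],
  [0.018, -0.317, -0.032, 0.386, -0.18, -0.135, -1],
  [0.018, -0.317, -0.032, 0.386, -0.18, -0.135, -1],
])

```text
clock: 17.3
eef_pos: [429.9, 31.5, 300.8]
tcp_rot: [3.139, -0.003, 1.687]
contact_force: [-0.6, 0.5, 0.8]
opening: 1.002
grasp_force: 0.0
```

>>> carry_out([
  [0, 0, 0, 0.15, 0.006, 0, -1],
  [0, 0, 0, 0.35, 0.013, 0, -1],
  [0, 0, 0, 0.55, 0.02, 0.05, -1],
  [0, 0, 0, 0.68, 0.0275, 0.14, -1],
  [0, 0, 0, 0.7195, 0.0275, 0.24, -1],
  [0, 0, 0, 0.7195, 0.0275, 0.24, -1],
  [0, 0, 0, 0.7195, 0.0275, 0.24, -1],
])

```text
clock: 18.18
eef_pos: [417.1, 208.9, 241.1]
tcp_rot: [-3.141, -0.004, 1.682]
contact_force: [-0.4, 0.1, -0.2]
opening: 1.001
grasp_force: 0.0
```

```bash
python3 - <<'E'
from h import *
print(rel([416.5,209.5,118],rot(1.684)))
E
```

```text
[-0.     -0.0012 -0.0005  0.0008 -0.002   0.4922]
```

>>> carry_out([
  [0, -0.001, 0, 0, -0.002, 0.15, -1],
  [0, -0.001, 0, 0, -0.002, 0.3, -1],
  [0, -0.001, 0, 0, -0.002, 0.42, -1],
  [0, -0.001, 0, 0, -0.002, 0.49, -1],
  [0, -0.001, 0, 0, -0.002, 0.49, -1],
  [0, -0.001, 0, 0, -0.002, 0.49, -1],
])

```text
clock: 18.92
eef_pos: [417.0, 209.7, 118.9]
tcp_rot: [3.141, -0.001, 1.682]
contact_force: [0.5, -0.2, 0.1]
opening: 0.998
grasp_force: 0.0
```

>>> carry_out([
  [0, 0, 0, 0, 0, 0, 0],
  [0, 0, 0, 0, 0, 0, 0.6],
  [0, 0, 0, 0, 0, 0, 1],
  [0, 0, 0, 0, 0, 0, 1],
  [0, 0, 0, 0, 0, 0, 1],
  [0, 0, 0, 0, 0, 0, 1],
  [0, 0, 0, 0, 0, 0, 1],
  [0, 0, 0, 0, 0, 0, 1],
], force=40)

```text
clock: 19.92
eef_pos: [416.2, 209.8, 117.7]
tcp_rot: [-3.141, -0.0, 1.683]
contact_force: [2.9, -0.4, 0.8]
opening: 0.125
grasp_force: 39.0
```

>>> carry_out([
  [0.0159, 0, 0, 0, 0.0083, -0.0328, 1],
  [0.0318, 0, 0, 0, 0.0183, -0.0651, 1],
  [0.0509, 0, 0, 0, 0.0323, -0.1032, 1],
  [0.07, 0, 0, 0, 0.0486, -0.1404, 1],
  [0.0891, 0, 0, 0, 0.0672, -0.1766, 1],
  [0.1082, 0, 0, 0, 0.0878, -0.2115, 1],
  [0.1273, 0, 0, 0, 0.1105, -0.2452, 1],
  [0.1273, 0, 0, 0, 0.1105, -0.2452, 1],
], force=70)

```text
clock: 20.92
eef_pos: [442.7, 213.3, 178.0]
tcp_rot: [-2.737, -0.001, 1.682]
contact_force: [-4.0, 4.5, -5.1]
opening: 0.109
grasp_force: 69.1
```

```bash
python3 - <<'E'
from h import *
s=r.sense();print(s['eef_pos'],s['tcp_rot'],s['contact_force'],s['opening'])
for n in('top','scene','wrist'): look(n,f'l_{n}.npz')
E
```

```text
[442.69666305 213.28386921 178.03316306] [-2.73737561e+00 -7.65054033e-04  1.68247316e+00] [-3.97926956  4.47094555 -5.13559615] 0.10874657992287262
top green [97, 370, 25, 2, 27] [108.1 370.1]
top green [142, 369, 10, 1, 10] [146.5 369. ]
top red [248, 196, 2, 5, 10] [248.5 198. ]
top blue [234, 166, 13, 30, 173] [240.8 178.8]
top blue [265, 212, 12, 12, 108] [270.3 217.3]
top blue [186, 191, 8, 24, 102] [188.9 205.3]
scene green [247, 188, 6, 4, 19] [249.6 189.4]
scene blue [167, 195, 87, 56, 968] [209.3 228.8]
scene blue [276, 202, 12, 25, 243] [281.5 214.6]
wrist red [178, 79, 5, 8, 32] [180.1  82.7]
wrist blue [225, 38, 287, 284, 27800] [391.4 121.6]
wrist blue [238, 295, 7, 18, 107] [241.  303.6]
wrist blue [268, 297, 4, 15, 55] [269.5 304.4]
```

```bash
cat > cmp.py <<'E'
from h import *
ct,cs=r.get_calibration('top'),r.get_calibration('scene')
hx,hy,yaw=581.5,228.2,.113
def W(q): return np.array([hx+q[0]*np.cos(yaw)-q[1]*np.sin(yaw),hy+q[0]*np.sin(yaw)+q[1]*np.cos(yaw),80+q[2]])
for a in(0,.35,.395,.44,.5,.56):
    P=W([-150*np.cos(a),-116,150*np.sin(a)]);G=W([-150*np.cos(a),-133,150*np.sin(a)])
    print(a,'red',*[proj('w',P,c)[0].round(1) for c in(ct,cs)],'green',*[proj('w',G,c)[0].round(1) for c in(ct,cs)])
for n,(y0,y1,x0,x1) in {'top':(186,206,240,262),'scene':(180,206,234,266)}.items():
    f=np.load(f'l_{n}.npz')['f'][y0:y1,x0:x1].astype(int)
    print(n);
    for i,row in enumerate(f): print(y0+i,' '.join(('r' if a-max(b,c)>35 else 'g' if b-max(a,c)>20 else 'b' if c-a>50 else '.')+'%x'%(max(a,b,c)>>4) for a,b,c in row))
E
python3 cmp.py
```

```text
0 red [249.9 203.5] [253.9 211.8] green [254.5 202.9] [257.  208.3]
0.35 red [249.  199.3] [251.1 197.9] green [253.8 198.7] [254.3 194.4]
0.395 red [248.8 198.4] [250.4 196. ] green [253.6 197.7] [253.6 192.5]
0.44 red [248.7 197.4] [249.5 194. ] green [253.4 196.8] [252.7 190.6]
0.5 red [248.4 196. ] [248.3 191.4] green [253.2 195.3] [251.5 188. ]
0.56 red [248.1 194.4] [246.9 188.8] green [253.  193.7] [250.1 185.4]
top
186 b7 b7 b7 b7 b7 b5 .4 .9 .9 .7 .6 .6 .9 .b .b .b .b .9 .b .b .9 .9
187 b7 b7 b7 b7 b7 b6 .4 .9 .9 .9 .9 .7 .9 .b .b .b .b .a .b .b .a .9
188 b7 b7 b7 b7 b7 b6 .4 .9 .a .9 .9 .8 .9 .9 .b .b .b .b .a .b .b .9
189 b7 b7 b7 b7 b7 b6 .4 .7 .9 .9 .9 .7 .9 .9 .b .b .b .b .9 .b .b .a
190 b7 b7 b7 b7 b7 b7 .5 .8 .9 .9 .7 .5 .7 .8 .b .c .b .b .a .9 .b .b
191 b7 b7 b7 b7 b7 b7 .6 .8 .9 .9 .7 .8 g8 g8 .8 .b .b .b .b .9 .b .b
192 .5 b7 b7 b7 b7 b7 .6 .7 .9 .9 .8 .9 g7 g8 .8 .b .b .b .b .9 .b .c
193 .5 .5 b7 b7 b7 b7 .5 .6 .9 .a .a .9 g7 g8 g7 .b .c .b .b .9 .b .c
194 .6 .4 .4 .6 b7 b7 b6 .5 .9 .a .9 .6 g5 g8 g6 .b .c .b .b .9 .9 .b
195 .6 .5 .4 .7 .7 b7 b6 .5 r9 ra r9 .7 .7 
[... 2632 characters left out ...]

199 .7 .7 .7 .7 .7 .7 .7 b7 b7 b7 b7 b6 b6 b6 b6 b6 b6 b6 b6 b6 .6 .6 .6 .7 .8 .8 .9 .c .e .e .e .e
200 .8 .8 .7 .7 .7 .7 .7 .7 .6 b6 b6 .6 b6 .6 b6 b6 b6 b6 b6 .6 .6 .6 .6 .7 .8 .9 .a .d .e .e .e .e
201 .a .a .8 .8 .8 .7 .7 .7 .7 .6 .6 b6 b6 b6 b6 b6 b7 b6 b6 .6 .6 .6 .6 .8 .9 .9 .a .d .e .e .e .e
202 .b .b .9 .8 .8 .8 .7 .7 .7 .6 .6 b6 b6 b6 b6 b6 b6 b6 .6 .6 .5 .6 .7 .9 .b .a .a .c .d .e .e .e
203 .c .c .b .9 .8 .8 .7 .7 .7 .6 .6 b6 b6 b6 b6 b6 b6 .6 .6 .6 .6 .6 .8 .a .c .b .a .a .c .e .e .e
204 .d .d .c .a .8 .8 .7 .7 .6 .6 .6 .6 b6 b6 b6 b6 .6 .6 .6 .5 .5 .6 .8 .a .c .b .a .a .b .d .e .e
205 .d .d .c .b .9 .8 .7 .7 .6 .5 .5 .6 b6 b6 b6 b6 .6 .6 .5 .5 .6 .7 .9 .a .b .b .a .9 .b .d .d .e
```

>>> carry_out([
  [0.0046, 0, 0, 0, 0.0023, -0.0094, 1],
  [0.0091, 0, 0, 0, 0.0047, -0.0188, 1],
  [0.0137, 0, 0, 0, 0.0071, -0.0282, 1],
  [0.0137, 0, 0, 0, 0.0071, -0.0282, 1],
  [0.0137, 0, 0, 0, 0.0071, -0.0282, 1],
  [0.0137, 0, 0, 0, 0.0071, -0.0282, 1],
])

```text
clock: 21.82
eef_pos: [447.0, 213.8, 183.9]
tcp_rot: [-2.698, -0.001, 1.683]
contact_force: [-2.0, 4.6, -8.1]
opening: 0.114
grasp_force: 69.1
```

```bash
cat > chk.py <<'E'
from h import *
s=r.sense();R=Ro.from_euler('xyz',s['tcp_rot']).as_matrix();b=s['eef_pos']-18.7*R[:,2]
print(s['clock'],s['eef_pos'].round(1),s['contact_force'].round(1),'tilt',np.arccos(-R[2,2]),'bar',b.round(1),'lid from z',np.arcsin((b[2]-80)/174.25)-np.arctan2(56,165))
d=(b-[416.2,209.8,136])@[np.cos(.113),np.sin(.113),0]; print('lid from dx',np.arccos((165-d)/174.25)-np.arctan2(56,165))
f,c=look('top','m_top.npz')
h=cv2.cvtColor(f,cv2.COLOR_RGB2HSV)[...]
f=f.astype(int)[186:206,240:262]
for nm,m in(('r',f[...,0]-f[...,1:].max(2)>35),('g',f[...,1]-np.maximum(f[...,0],f[...,2])>20)):
    y,x=np.nonzero(m);print(nm,x.mean()+240,y.mean()+186,y.min()+186,y.max()+186)
for n in('scene','wrist'): look(n,f'm_{n}.npz')
E
python3 chk.py
```

```text
21.825 [447.  213.8 183.9] [-2.   4.6 -8.1] tilt 0.4440298696934173 bar [455.  214.7 200.8] lid from z 0.43878898718050746
lid from dx 0.43632510576233435
top green [96, 370, 26, 2, 27] [108.1 370.1]
top green [143, 369, 8, 1, 8] [146.5 369. ]
top red [248, 195, 2, 5, 9] [248.4 197.2]
top blue [235, 166, 11, 26, 143] [240.8 177. ]
top blue [186, 186, 7, 28, 112] [188.3 201.7]
top blue [265, 212, 12, 12, 108] [270.3 217.3]
r 248.77272727272728 197.0 194 200
g 253.21428571428572 194.0 191 197
scene green [247, 188, 5, 3, 10] [249.3 188.8]
scene blue [167, 194, 84, 54, 883] [207.8 227.9]
scene blue [276, 202, 12, 25, 242] [281.4 214.6]
wrist red [187, 81, 4, 7, 26] [188.5  83.8]
wrist blue [225, 38, 287, 284, 27730] [390.5 121.8]
wrist blue [238, 295, 7, 17, 99] [240.8 303.5]
wrist blue [268, 297, 4, 15, 55] [269.5 304.4]
```

```bash
cat > t.py <<'E'
from h import *
C=[]
for n in('v1.npz','v2.npz'):
    d=np.load(n);C.append({k:d[k] for k in('K','distortion','pose')})
k=1.5625
for nm,a,b in(('lidFR top92?',(387,186),(313,341)),('lidBR',(612,183),(549,322)),('purplecap90',(515,301),(494,460)),('bluecap90',(358,280),(280,452)),('red',(272.3*k,124.2*k),(228.4*k,225.4*k)),('green',(299.5*k,142.5*k),(251*k,200*k)),('knob',(611,208),(567,347)),
  ('mat corner z~0',(597,191),(573,378))):
    a=np.array(a)/k;b=np.array(b)/k;P=tri([('w',a,C[0]),('w',b,C[1])])
    print(nm,P.round(1),(proj('w',P,C[0])[0]-a).round(1),(proj('w',P,C[1])[0]-b).round(1))
# masks: extents of purple cap / lid edges in both
for n in('v1','v2'):
    f=np.load(n+'.npz')['f'];h=cv2.cvtColor(f,cv2.COLOR_RGB2HSV).astype(int)
    m=(h[...,0]>135)&(h[...,0]<165)&(h[...,1]>90)&(h[...,2]>150)
    y,x=np.nonzero(m);print(n,'purple bright',x.mean()*k,y.mean()*k,x.min(),x.max(),y.min(),y.max())
E
python3 t.py
```

```text
lidFR top92? [414.3  99.7  88.1] [ 0.3 -0.1] [-0.3  0.1]
lidBR [587.9 121.2  83.7] [-1.4 -0.1] [ 1.4 -0.4]
purplecap90 [530.2  17.8  83.6] [0. 0.] [-0.  0.]
bluecap90 [400.6  22.3  81.2] [ 2.6 -0.6] [-3.8  0.9]
red [444.9  96.5  79.3] [ 0. -0.] [-0.1  0. ]
green [471.2  82.3 140.3] [-0.4  0. ] [ 0.4 -0.1]
knob [596.4 102.1  77.7] [0.1 0. ] [-0.1  0. ]
mat corner z~0 [618.8 115.7  10.6] [4.3 0.6] [-4.7  0.9]
v1 purple bright 509.84118852459017 292.9405737704918 309 340 173 203
v2 purple bright 492.4962449933244 457.8834279038718 294 331 278 320
```

>>> carry_out([
  [0.001, 0, 0, 0, 0.0005, -0.002, 1],
  [0.001, 0, 0, 0, 0.0005, -0.002, 1],
  [0.001, 0, 0, 0, 0.0005, -0.002, 1],
  [0.001, 0, 0, 0, 0.0005, -0.002, 1],
  [0.001, 0, 0, 0, 0.0005, -0.002, 1],
  [0.001, 0, 0, 0, 0.0005, -0.002, 1],
  [0.001, 0, 0, 0, 0.0005, -0.002, 1],
  [0.001, 0, 0, 0, 0.0005, -0.002, 1],
])

```text
clock: 22.98
eef_pos: [447.4, 213.9, 184.3]
tcp_rot: [-2.694, -0.001, 1.683]
contact_force: [-2.0, 4.8, -6.7]
opening: 0.112
grasp_force: 69.1
```

```bash
python3 chk.py | head -2; python3 - <<'E'
from h import *
s=r.sense();print(abs(s['qvel']).max(),s['opening'],s['grasp_force'])
print(r.sign_off())
E
```

```text
22.975 [447.4 213.9 184.3] [-2.   4.8 -6.7] tilt 0.4471593731191285 bar [455.4 214.8 201.2] lid from z 0.4417546931811665
lid from dx 0.439589045635471
0.0013686873111735654 0.1099094329618856 69.10688281059265
the job is handed in; nothing more can be done
None
```

The job is handed in at 23 s: I pressed the white-capped bottle on the pad to its stop for over a second, stood it on the coaster and let go, and the arm is holding the lid still at about 0.44 rad. I measured the green band at about 0.44 rad too, but that is uncertain by roughly 0.02 rad or more: the views put the band about 10 mm nearer the hinge than stated, and I could not see pointer and band side-on together once the lid was up.

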